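# Clear the condiment station's lid and hold it open for refilling

## Robot

A 6-joint arm with a two-finger parallel gripper is mounted at the origin on the work surface. World frame = base frame: x ahead of the robot, y to its left, z up, the work surface at z = 0. Lengths are in m, angles in rad, forces in N, time in s.
With the tool pointing down it reaches from about 0.35 to 0.975 m from the base axis. Payload 4.9 kg.
Tool frame: the origin (TCP) lies between the finger pads; the fingertips stand 14 mm ahead of it and the grasp point (between the pads) lies 5 mm behind it; z points along the fingers, y is the line along which they close (so a half turn about z gives the same grasp; the last joint's range is limited). The gripper opens to 85 mm and grips with 20 to 120 N. Pads are 22 mm wide; open, the fingers measure 114 mm over their backs; the gripper's body (76 mm by 85 mm) begins 54 mm behind the grasp point. The pads swing forward as they close: fully open they stand 13 mm farther back than shut.
Start: joints at [-1.373, 0.053, 1.613, -0, 1.476, -0.119], TCP at [0.195, -0.594, 0.245] pointing down, gripper open.
Joint ranges: [-3.01, 3.01], [-1.01, 2.22], [0.06, 2.58], [-1.02, 4.17], [0.09, 2.62], [-3.14, 3.14]. Speed limits (rad/s): [2.57, 2.57, 3.14, 3.14, 3.14, 3.14].

## Interface

Orientations are given as a unit quaternion [x, y, z, w].
In Python, from rig import arm gives the robot as it stands.
- The arm moves only by the shell command python3 shift.py 'ROWS'. ROWS is a JSON list of rows, 1 to 10 of them, each of 7 numbers: a rotation vector rx, ry, rz in rad, then dx, dy, dz in m, then the finger opening in m; each row is the pose to reach, as a shift and turn from the pose commanded when the command began, along the tool's axes at that moment; what a row does not reach only later rows make up. A row lasts 1/12 s, in which the tool goes at most 0.0417 m and 0.125 rad, less where a joint would pass 70% of its speed; a pose out of reach is approached as far as the arm can. The fingers move at their own pace and stop on an object; the grip force is fixed at half the most. Time passes only in rows, so rows that do not move let the fingers close. It prints the time, the measured TCP pose, the force, the opening and the grip force at its end.
- arm.sense(): the state, without advancing time (a new reading comes with each control period).
- arm.capture(name): name is "side" or "top" or "wrist"; returns the picture (480x640x3 uint8, blue, green, red); there is no depth.
- arm.camera_model(name): a dict with "fx", "fy", "cx", "cy" (pixels), "R" (3x3) and "t" (3): a world point X has camera coordinates R X + t; the wrist camera has in their place "tool_from_camera" (4x4, takes a point from camera to tool coordinates, whose origin is the TCP and whose axes are the flange's). Camera axes: x right, y down, z forward; pixel columns grow to the right and rows downward; lengths in m; the calibration is good to about 2 mm. A picture is of the moment at which its call begins: read the wrist's pose just before it. camera_model takes no time and is no camera call.
- arm.job_done(): hands the job in; it is judged then, once.
The state is a dict: "time_s": time; "joints": joint angles; "qvel": joint speeds; "effort": joint torques, N m; "tool_pos": TCP position; "ee_rot": TCP orientation; "wrist_force": force on the tool from outside, world axes, zero at the start; "torque": the same for the moment, N m; "gripper_width": finger opening in m; "gripper_force": force on a finger pad.
Only numpy, scipy, OpenCV 4.12 (cv2) and the standard library are available. Lean on these libraries where they do the work, as an engineer would, in place of code of your own. Each camera call takes 0.05 s, during which the arm holds its last target. There are 200 camera calls.

## Task

Someone has left a small pepper-sauce bottle standing on the shut lid of the condiment station: put it back upright on the sheet tray with the other sauces, without dropping or tipping it and without disturbing what stands there. Then lift the self-closing lid by its black handle to about 60 degrees open, never letting it fall back, and finish while still holding it there by the handle, so that a colleague can refill the inserts.

Things in the scene. Friction and masses are not known exactly. Their poses are not given: they have to be found in the camera images.
- station: Countertop condiment station, fixed: aluminium-coloured housing with black end cheeks, 165 mm deep (its x) by 340 mm wide (its y), four black inserts under one steel lid. Origin: centre of its underside, on the counter; its handle side faces its own -x; z up. Top of the shut lid is 110 mm above the counter. It stands to the robot's left or right, turned up to 15 degrees.
- lid_hinge (a point): Middle of the lid's hinge line, which runs along the station's y at its rear top edge, 82.5 mm behind (+x of) the station's origin and 104 mm up. Axes as the station's. The steel lid reaches 168 mm forward from it, is 338 mm wide, 6 mm thick and flat on top.
- lid (a joint): Angle the lid is lifted, rad: 0 shut; grows as its front edge rises and swings to the rear; 60 degrees = 1.047; stop at 1.4. With its handle the lid weighs 0.5 to 0.8 kg. Its weight and a weak hinge spring shut it from every angle: about 1.5 to 3.5 N on the handle holds it at 60 degrees.
- lid_handle (a point): Black round bar, 14 mm thick, 150 mm along the station's y, fixed to the lid. This point: bar centre; axes turn with the lid about +y. In the lid's axes it is 193 mm in front (-x) of the hinge line and 36 mm above it: shut, 140 mm above the counter and 25 mm in front of the lid's edge. 8 mm posts at 66 mm either side run back down to the lid. Can be pinched from above and turns in the fingers.
- sauce_bottle: Small pepper-sauce bottle, loose, 0.14 to 0.28 kg, 150 mm tall: orange-red round body 42 mm across to 80 mm up, shoulder to 100 mm, then straight neck (green) and cap (red, from 130 mm) 24 mm across. White label with a green diamond. Origin: centre of its underside; z up its axis. Starts upright on the shut lid. Grip it by neck and cap from above.
- tray: Quarter sheet tray, fixed, aluminium with white printed paper: 330 mm (its x) by 240 mm (its y), rim 25 mm high, inner floor 4 mm above the counter, walls 4 mm. Origin: centre of its underside; -x is its end nearer the robot, z up. Its stock stands in a row across it 50 to 100 mm behind (+x of) its centre; the half nearer the robot is clear. It lies on the other side from the station.
- tall_bottle_a: Tall hot-sauce bottle, orange-red with yellow label and red cap, 54 mm across, 200 mm tall; stands on the tray, to be left alone. Origin: centre of its underside.
- tall_bottle_b: Tall sauce bottle, dark red with yellow label and red cap, 54 mm across, 200 mm tall; stands on the tray, to be left alone. Origin: centre of its underside.
- cup_stack: Stack of black portion cups, 64 mm across, 75 mm tall; stands on the tray, to be left alone. Origin: centre of its underside.

How it is judged:
By the outcome, as a careful person would: the job done as asked, in the order asked, and still so for the second after the job is handed in, while the arm keeps its last pose, push and grip.
It also fails if it takes over 64 s, if anything falls off the work surface, if the arm or the gripper's body presses on something with over 40 N, if the wrist force passes 120 N, or if a joint passes its speed limit or range.

## Working session

There is one attempt and no reset: what is moved stays moved. The work goes in short steps, Python scripts to look and compute and a shell command to move; the robot and the scene stay as the last step left them, time stands still between calls to the robot, and variables do not carry over. Pictures are saved under pics/ and viewed, at most 10 in all, crops included, and the job is handed in when it is done.

```bash
ls; mkdir -p pics
python3 - <<'E'
from rig import arm
import cv2,json
s=arm.sense();print(s)
for n in("side","top"):
    im=arm.capture(n);cv2.imwrite(f"pics/{n}0.png",im)
    print(n,{k:(v.tolist() if hasattr(v,'tolist') else v) for k,v in arm.camera_model(n).items()})
print(arm.camera_model("wrist"))
E
```

```text
pics
rig.py
shift.py
{'time_s': 0.0, 'joints': array([-1.37301994e+00,  5.33133235e-02,  1.61433988e+00, -1.46481605e-05,
        1.47597580e+00, -1.19005846e-01]), 'qvel': array([ 0.00103868, -0.00042491,  0.00027696, -0.00013957, -0.00127427,
        0.00040992]), 'effort': array([ 1.00858142e-03, -3.93676937e+01, -3.70179069e+01,  2.69324727e-05,
        7.06518869e-03, -4.88907645e-06]), 'tool_pos': array([ 0.19456699, -0.59330361,  0.24406256]), 'ee_rot': array([ 9.87481708e-01,  1.57730276e-01, -4.73756843e-05, -1.01710187e-03]), 'wrist_force': array([ 0.36745697, -0.0199294 , -0.73355357]), 'torque': array([-0.00120763,  0.01004617, -0.01212548]), 'gripper_force': 0.0, 'gripper_width': 0.0850754474228787}
side {'fx': 545.4646963771759, 'fy': 545.4646963771759, 'cx': 327.06855706682376, 'cy': 247.0414058596295, 'R': [[0.9751563261843665, -0.22142572202188096, -0.0063866368065350855], [-0.13944288133105456, -0.5911921995625423, -0.794384960848641], [0.17212153365777136, 0.7755400910355905, -0.6073810540738038]], 't': [-0.5340834422912834, 0.14711385698100962, 1.0486919021202572]}
top {'fx': 594.1867509270269, 'fy': 594.1867509270269, 'cx': 320.2734973762639, 'cy': 245.47932325659178, 'R': [[0.018221594796930463, -0.9990455261315678, 0.0396989949439022], [-0.9851279586834201, -0.024724385847253415, -0.170034142938159], [0.17085338306072445, -0.03601029659660728, -0.984638197530306]], 't': [-0.04941001254685537, 0.5765696164195699, 1.0497862617295561]}
{'fx': 400.99963566473986, 'fy': 400.99963566473986, 'cx': 308.94876630108115, 'cy': 234.45158848048092, 'tool_from_camera': array([[-1.07535965e-03, -9.51437158e-01, -3.07841158e-01,
         7.80051972e-02],
       [ 9.99999420e-01, -1.00732011e-03, -3.79927250e-04,
         2.95318805e-04],
       [ 5.13823153e-05, -3.07841388e-01,  9.51437690e-01,
        -1.28475719e-01],
       [ 0.00000000e+00,  0.00000000e+00,  0.00000000e+00,
         1.00000000e+00]])}
```

View pics/top0.png

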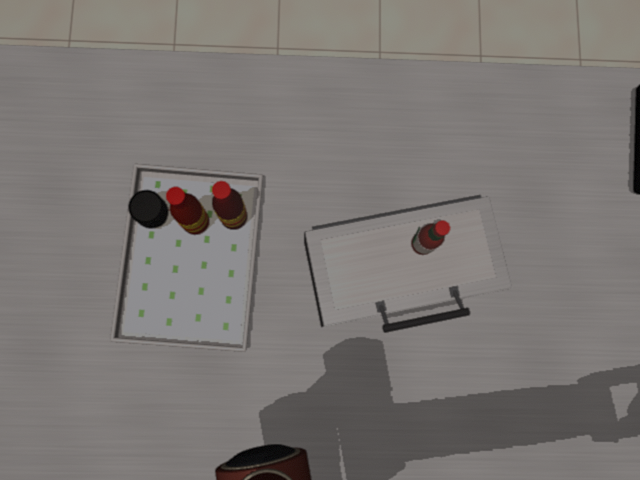

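View pics/side0.png

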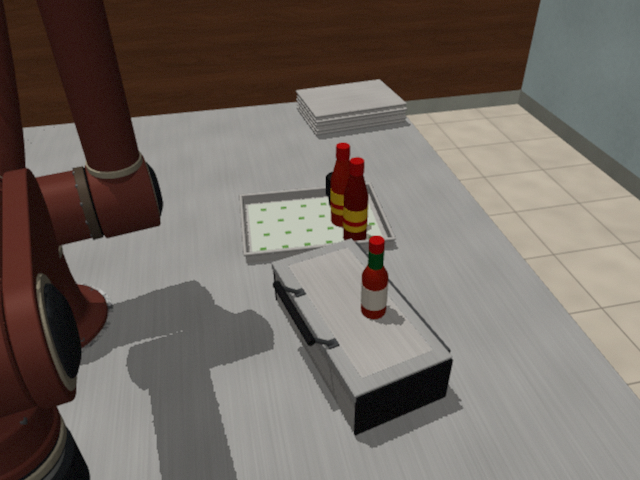

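The top view shows the tray on the left, with rim corners at about (138,167), (262,177), (245,348) and (114,340). The stock is at its far end. On the right are the station, its bar from (385,328) to (468,312), and the bottle, cap at (442,228) and base at about (423,246). The side view shows the same bottle with its cap at (377,242).

```bash
cat > h.py <<'E'
import numpy as np,cv2
from rig import arm
from scipy.spatial.transform import Rotation as Ro
def ray(n,p):
    m=arm.camera_model(n);d=np.array([(p[0]-m['cx'])/m['fx'],(p[1]-m['cy'])/m['fy'],1.])
    R=np.array(m['R']);return -R.T@np.array(m['t']),R.T@d
def onz(n,p,z):
    o,d=ray(n,p);return o+d*(z-o[2])/d[2]
def proj(n,X):
    m=arm.camera_model(n);c=np.array(m['R'])@X+m['t'];return np.array([m['fx']*c[0]/c[2]+m['cx'],m['fy']*c[1]/c[2]+m['cy']])
def tri(p,q):
    o,d=ray('top',p);a,e=ray('side',q)
    s=np.linalg.lstsq(np.c_[d,-e],a-o,rcond=None)[0];P,Q=o+d*s[0],a+e*s[1]
    return (P+Q)/2,np.linalg.norm(P-Q)
def red(im,x0,x1,y0,y1):
    b,g,r=[im[...,i].astype(int) for i in range(3)]
    m=((r>120)&(g<70)&(b<70)).astype(np.uint8);k=np.zeros_like(m);k[y0:y1,x0:x1]=1;m*=k
    n,l,st,c=cv2.connectedComponentsWithStats(m)
    i=1+np.argmax(st[1:,4]);return c[i],st[i]
E
python3 - <<'E'
from h import *
t=cv2.imread('pics/top0.png');s=cv2.imread('pics/side0.png')
ct,st=red(t,430,455,215,240);cs,ss=red(s,360,390,230,252)
print('cap',ct,st,cs,ss,tri(ct,cs))
print('cap top at z.26/.245',onz('top',ct,.26),onz('top',ct,.25), 'side.25',onz('side',cs,.245))
print('base',onz('top',(423,248),.11))
g=cv2.cvtColor(t,cv2.COLOR_BGR2GRAY)
k=np.zeros_like(g);k[300:340,370:480]=1
m=((g<45)&(k>0)).astype(np.uint8);n,l,st,c=cv2.connectedComponentsWithStats(m);i=1+np.argmax(st[1:,4]);print(st[i])
r=cv2.minAreaRect(np.argwhere(l==i)[:,::-1].astype(np.float32));bx=cv2.boxPoints(r);print(r,bx)
for p in bx:print(onz('top',p,.140))
for p in [(489,197),(510,287),(323,324),(306,233)]:print('lid',onz('top',p,.11))
for p in [(138,167),(262,177),(245,348),(114,340)]:print('tray',onz('top',p,.025))
for p in [(176,195),(221,189)]:print('tall',onz('top',p,.2))
print('cup',onz('top',(148,207),.075))
big=cv2.resize(t[180:345,295:520],None,fx=3.5,fy=3.5,interpolation=cv2.INTER_CUBIC);cv2.imwrite('pics/crop1.png',big)
E
```

```text
cap [442.42207792 227.37012987] [436 221  14  14 154] [376.34285714 239.92380952] [369 236  16   9 105] (array([ 0.57562855, -0.21475336,  0.25709834]), np.float64(0.0028249413614048983))
cap top at z.26/.245 [ 0.5735896  -0.21374854  0.26      ] [ 0.57569631 -0.21622599  0.25      ] side.25 [ 0.58243762 -0.19907469  0.245     ]
base [ 0.56719824 -0.21577909  0.11      ]
[383 308  86  24 589]
((425.51458740234375, 319.070556640625), (7.835655689239502, 86.88359069824219), 78.36637115478516) [[382.17517 323.99338]
 [467.27393 306.47305]
 [468.854   314.14774]
 [383.75525 331.66806]]
[ 0.43172013 -0.13933003  0.14      ]
[ 0.46387662 -0.28341353  0.14      ]
[ 0.45105355 -0.28578591  0.14      ]
[ 0.41910047 -0.14197687  0.14      ]
lid [ 0.66308608 -0.33623344  0.11      ]
lid [ 0.50173208 -0.36847849  0.11      ]
lid [ 0.43096701 -0.04189508  0.11      ]
lid [ 0.58874406 -0.00928371  0.11      ]
tray [0.7256266  0.31414767 0.025     ]
tray [0.71288846 0.07686076 0.025     ]
tray [0.38798151 0.09657318 0.025     ]
tray [0.39798763 0.33446856 0.025     ]
tall [0.62786962 0.20152896 0.2       ]
tall [0.63987026 0.13028599 0.2       ]
cup [0.63602022 0.27699029 0.075     ]
```

View pics/crop1.png

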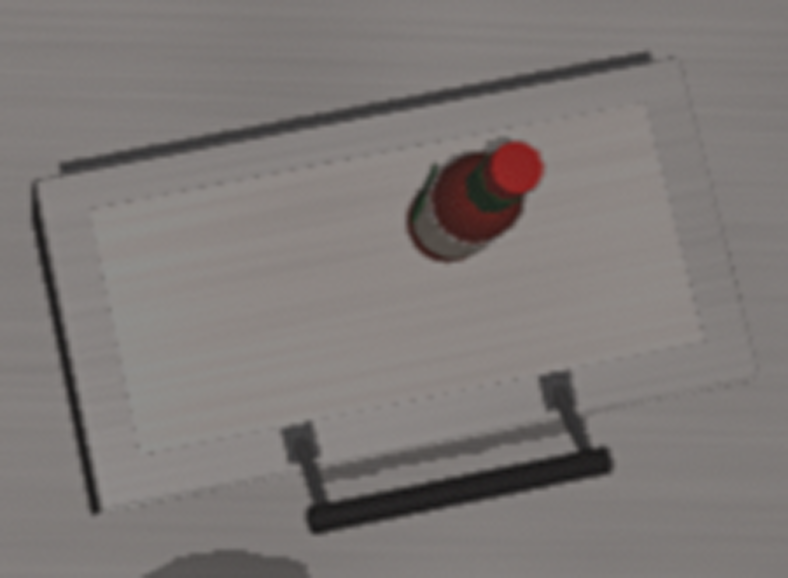

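Measured poses:

| Item | Position (m) | Yaw |
|---|---|---|
| Station | handle at about (0.441, -0.213, 0.140), hinge at about (0.630, -0.171) | about 12.5° |
| Tray | centre at about (0.556, 0.206) | about -3.5° |
| Bottle | about (0.573, -0.214) | upright |

Next I move to a point above the bottle, turned so the fingers close along the station's x.

```bash
cat >> h.py <<'E'
YAW=np.deg2rad(102.5)
def go(x,y,z,yaw=YAW):
    s=arm.sense();R=Ro.from_quat(s['ee_rot']);c,n=np.cos(yaw),np.sin(yaw)
    T=Ro.from_matrix(np.array([[c,n,0],[n,-c,0],[0,0,-1]]))
    d=R.inv().apply(np.array([x,y,z])-s['tool_pos'])
    print('t',round(s['time_s'],2),'rot',np.round((R.inv()*T).as_rotvec(),4),'d',np.round(d,4),'rows',round(np.linalg.norm(d)/.0417,1),'F',np.round(s['wrist_force'],1),'w',round(s['gripper_width'],4),round(s['gripper_force'],1))
E
python3 -c "
from h import *
go(.573,-.214,.33)"
```

```text
t 0.1 rot [-1.4000e-03 -1.5000e-03 -1.4722e+00] d [ 0.4778 -0.2428 -0.0853] rows 13.0 F [-0.1 -0.1 -0.1] w 0.085 0.0
```

```bash
python3 shift.py '[[0,0,-0.12,0.036,-0.018,-0.02,0.085],[0,0,-0.24,0.072,-0.036,-0.04,0.085],[0,0,-0.36,0.108,-0.055,-0.06,0.085],[0,0,-0.48,0.145,-0.074,-0.085,0.085],[0,0,-0.6,0.182,-0.092,-0.085,0.085],[0,0,-0.72,0.22,-0.11,-0.085,0.085],[0,0,-0.84,0.255,-0.13,-0.085,0.085],[0,0,-0.96,0.292,-0.148,-0.085,0.085],[0,0,-1.08,0.328,-0.166,-0.085,0.085],[0,0,-1.2,0.36,-0.183,-0.085,0.085]]'; python3 -c "
from h import *
go(.573,-.214,.33)"
```

```text
time_s: 0.93
tool_pos: [0.4763, -0.3105, 0.3299]
ee_rot: [0.724, 0.69, -0.0, -0.0]
wrist_force: [1.3, -0.4, -0.2]
gripper_width: 0.085
gripper_force: 0.0
t 0.93 rot [-0.0003 -0.0003 -0.2662] d [ 1.011e-01  9.190e-02 -1.000e-04] rows 3.3 F [ 1.3 -0.4 -0.2] w 0.085 0.0
```

```bash
python3 shift.py '[[0,0,-0.12,0.03,0.025,0,0.085],[0,0,-0.24,0.06,0.05,0,0.085],[0,0,-0.27,0.085,0.075,0,0.085],[0,0,-0.27,0.1,0.09,0,0.085],[0,0,-0.27,0.1,0.09,0,0.085],[0,0,-0.27,0.1,0.09,0,0.085]]'
python3 - <<'E'
from h import *
go(.573,-.214,.33)
cv2.imwrite('pics/w1.png',arm.capture('wrist'))
E
```

```text
time_s: 1.43
tool_pos: [0.5709, -0.2165, 0.3294]
ee_rot: [0.626, 0.78, -0.0, -0.001]
wrist_force: [-0.9, -0.7, 1.0]
gripper_width: 0.0846
gripper_force: 0.0
t 1.43 rot [-0.0015 -0.0007 -0.0001] d [ 0.002   0.0026 -0.0006] rows 0.1 F [-0.9 -0.7  1. ] w 0.0846 0.0
```

View pics/w1.png

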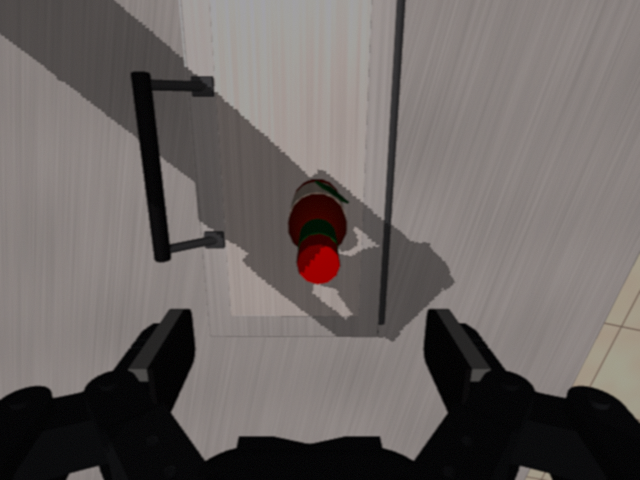

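The wrist view shows the cap top at about (318,262) and the bar from (141,75) to (162,258). I'll cast both onto their height planes.

```bash
cat >> h.py <<'E'
def wz(p,z,s):
    m=arm.camera_model('wrist');d=np.array([(p[0]-m['cx'])/m['fx'],(p[1]-m['cy'])/m['fy'],1.])
    M=m['tool_from_camera'];R=Ro.from_quat(s['ee_rot'])
    o=R.apply(M[:3,3])+s['tool_pos'];d=R.apply(M[:3,:3]@d);return o+d*(z-o[2])/d[2]
def bar(im,thr=40,win=None):
    g=cv2.cvtColor(im,cv2.COLOR_BGR2GRAY);m=(g<thr).astype(np.uint8)
    if win:k=np.zeros_like(m);k[win[2]:win[3],win[0]:win[1]]=1;m*=k
    n,l,st,c=cv2.connectedComponentsWithStats(m);i=1+np.argmax(st[1:,4])
    r=cv2.minAreaRect(np.argwhere(l==i)[:,::-1].astype(np.float32));b=cv2.boxPoints(r)
    e=[np.linalg.norm(b[i]-b[(i+1)%4]) for i in range(2)]
    return ((b[0]+b[1])/2,(b[2]+b[3])/2) if e[0]<e[1] else ((b[1]+b[2])/2,(b[3]+b[0])/2)
E
python3 - <<'E'
from h import *
s=arm.sense();im=cv2.imread('pics/w1.png')
b,g,r=[im[...,i].astype(int) for i in range(3)]
for th in (120,160,200):
    m=((r>th)&(g<80)).astype(np.uint8);m[:200]=0
    c=max(cv2.findContours(m,0,2)[0],key=cv2.contourArea)
    C,rad=cv2.minEnclosingCircle(c);mo=cv2.moments(c);cc=(mo['m10']/mo['m00'],mo['m01']/mo['m00'])
    print(th,C,rad,cc,wz(C,.26,s),wz(cc,.26,s))
e=bar(im,30,(110,175,50,280));P=[wz(p,.14,s) for p in e];print(e,P,np.mean(P,0),np.linalg.norm(P[0]-P[1]))
d=P[0]-P[1];print(np.rad2deg(np.arctan2(d[1],d[0])))
E
```

```text
120 (318.5, 265.0) 20.573139190673828 (321.69877934272296, 266.88187793427227) [ 0.57478663 -0.21903966  0.26      ] [ 0.57669142 -0.21972903  0.26      ]
160 (324.5, 250.5) 2.9155757427215576 (323.7692307692308, 249.56410256410254) [ 0.5760546  -0.21034733  0.26      ] [ 0.57556134 -0.20991917  0.26      ]Traceback (most recent call last):
  File "<stdin>", line 6, in <module>
ValueError: max() iterable argument is empty
```

Run:
```python
from h import *
s=arm.sense();im=cv2.imread('pics/w1.png')
b,g,r=[im[...,i].astype(int) for i in range(3)]
print(r[225:295:5,318],r[262,290:346:5])
for th in (75,90,105):
    m=((r>th)&(g<60)).astype(np.uint8);m[:200]=0
    c=max(cv2.findContours(m,0,2)[0],key=cv2.contourArea);print(th,cv2.boundingRect(c))
    C,rad=cv2.minEnclosingCircle(c);print(C,rad,wz(C,.26,s))
e=bar(im,30,(110,175,50,280));P=[wz(p,.14,s) for p in e];print(e,P,np.mean(P,0),np.linalg.norm(P[0]-P[1]))
d=P[0]-P[1];print(np.rad2deg(np.arctan2(d[1],d[0])))
```

```text
[  2   0  47  48  89  95 156 159 157 154 153 152 157 160] [ 94  86  93  94 133 158 156 154 155 155  87  95]
75 (296, 245, 45, 39)
(318.0125427246094, 263.3158874511719) 22.051952362060547 [ 0.57432043 -0.21815419  0.26      ]
90 (299, 245, 41, 39)
(318.5, 264.5) 21.272146224975586 [ 0.57472331 -0.21876002  0.26      ]
105 (300, 246, 40, 38)
(318.5, 264.5) 20.796733856201172 [ 0.57472331 -0.21876002  0.26      ]
(array([151.40001,  69.7    ], dtype=float32), array([175.04616, 258.86923], dtype=float32)) [array([ 0.43377754, -0.14164237,  0.14      ]), array([ 0.46770899, -0.28707458,  0.14      ])] [ 0.45074327 -0.21435848  0.14      ] 0.14933810902015468
103.13300237367844
```

Run:
```python
from h import *
s=arm.sense()
for e in [((141,73),(162,259))]:
    P=[wz(p,.14,s) for p in e[:2]];print(P,np.mean(P,0),np.linalg.norm(P[0]-P[1]));d=P[0]-P[1];print(np.rad2deg(np.arctan2(d[1],d[0])))
go(.5745,-.217,.232)
```

```text
[array([ 0.426492  , -0.14554831,  0.14      ]), array([ 0.45687384, -0.28957142,  0.14      ])] [ 0.44168292 -0.21755987  0.14      ] 0.14719277695848862
101.9119602613444
t 1.48 rot [-0.0014 -0.0004 -0.0017] d [-0.0006  0.0043  0.0976] rows 2.3 F [ 0.5 -0.5 -0.8] w 0.0852 0.0
```

```bash
python3 shift.py '[[0,0,0,0,0.004,0.02,0.07],[0,0,0,0,0.004,0.04,0.06],[0,0,0,0,0.004,0.06,0.05],[0,0,0,0,0.004,0.08,0.05],[0,0,0,0,0.004,0.09,0.05],[0,0,0,0,0.004,0.0975,0.05],[0,0,0,0,0.004,0.0975,0.05],[0,0,0,0,0.004,0.0975,0.05]]'
python3 - <<'E'
from h import *
go(.5745,-.217,.232)
cv2.imwrite('pics/w2.png',arm.capture('wrist')[120:,100:540])
E
```

```text
time_s: 2.15
tool_pos: [0.5744, -0.2171, 0.2334]
ee_rot: [0.627, 0.779, 0.0, 0.0]
wrist_force: [-1.0, 0.5, 0.9]
gripper_width: 0.0499
gripper_force: 0.0
t 2.15 rot [ 0.0004  0.0004 -0.003 ] d [0.0001 0.0001 0.0014] rows 0.0 F [-1.   0.5  0.9] w 0.0499 0.0
```

View pics/w2.png

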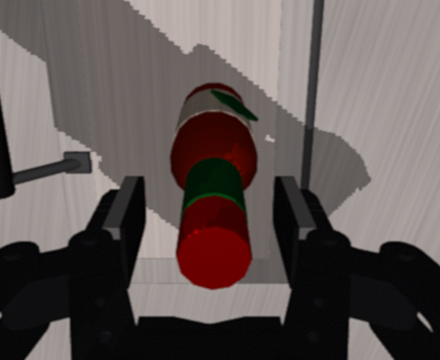

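The cap sits centred between the pads, at crop column 213 against a mid-gap of about 209. Closing now.

```bash
python3 shift.py '[[0,0,0,0,0,0,0.04],[0,0,0,0,0,0,0.032],[0,0,0,0,0,0,0.026],[0,0,0,0,0,0,0.02],[0,0,0,0,0,0,0.015],[0,0,0,0,0,0,0.01],[0,0,0,0,0,0,0.01],[0,0,0,0,0,0,0.01]]'; python3 shift.py '[[0,0,0,0,0,-0.003,0.01],[0,0,0,0,0,-0.008,0.01],[0,0,0,0,0,-0.015,0.01],[0,0,0,0,0,-0.025,0.01],[0,0,0,0,0,-0.035,0.01],[0,0,0,0,0,-0.04,0.01],[0,0,0,0,0,-0.04,0.01]]'
python3 - <<'E'
from h import *
go(.488,.21,.30)
E
```

```text
time_s: 2.87
tool_pos: [0.5752, -0.2166, 0.2339]
ee_rot: [0.627, 0.779, 0.0, 0.001]
wrist_force: [1.5, 0.7, 4.6]
gripper_width: 0.0227
gripper_force: 58.8
time_s: 3.45
tool_pos: [0.5754, -0.217, 0.2756]
ee_rot: [0.627, 0.779, 0.0, 0.002]
wrist_force: [-0.0, -0.3, -1.5]
gripper_width: 0.0225
gripper_force: 58.8
t 3.45 rot [ 0.003   0.0026 -0.0022] d [ 0.4358  0.0063 -0.0256] rows 10.5 F [-0.  -0.3 -1.5] w 0.0225 58.8
```

```bash
python3 shift.py '[[0,0,0,0.006,0,-0.01,0.01],[0,0,0,0.02,0,-0.02,0.01],[0,0,0,0.04,0,-0.025,0.01],[0,0,0,0.065,0,-0.025,0.01],[0,0,0,0.09,0,-0.025,0.01],[0,0,0,0.115,0,-0.025,0.01],[0,0,0,0.14,0,-0.025,0.01],[0,0,0,0.165,0,-0.025,0.01],[0,0,0,0.19,0,-0.025,0.01],[0,0,0,0.215,0,-0.025,0.01]]'; python3 shift.py '[[0,0,0,0.025,0,0,0.01],[0,0,0,0.05,0,0,0.01],[0,0,0,0.075,0,0,0.01],[0,0,0,0.1,0,0,0.01],[0,0,0,0.125,0,0,0.01],[0,0,0,0.15,0,0,0.01],[0,0,0,0.175,0,0,0.01],[0,0,0,0.195,0,0,0.01],[0,0,0,0.21,0,0,0.01],[0,0,0,0.217,0,0,0.01]]';python3 shift.py '[[0,0,0,0,0,0,0.01],[0,0,0,0,0,0,0.01],[0,0,0,0,0,0,0.01]]'
python3 - <<'E'
from h import *
go(.488,.21,.13)
cv2.imwrite('pics/side1.png',arm.capture('side')[90:330,180:500]);cv2.imwrite('pics/top1.png',arm.capture('top'))
E
```

```text
time_s: 4.28
tool_pos: [0.5275, -0.0044, 0.2987]
ee_rot: [0.627, 0.779, 0.0, 0.0]
wrist_force: [0.2, -0.3, -2.6]
gripper_width: 0.0225
gripper_force: 58.9
time_s: 5.12
tool_pos: [0.4805, 0.2078, 0.2986]
ee_rot: [0.626, 0.78, 0.0, -0.0]
wrist_force: [1.0, -0.5, -3.0]
gripper_width: 0.0225
gripper_force: 58.8
time_s: 5.37
tool_pos: [0.4819, 0.2049, 0.298]
ee_rot: [0.627, 0.779, -0.0, 0.0]
wrist_force: [0.9, 0.6, -1.5]
gripper_width: 0.0228
gripper_force: 58.8
t 5.37 rot [ 0.0002  0.0004 -0.0027] d [0.0038 0.007  0.168 ] rows 4.0 F [ 0.9  0.6 -1.5] w 0.0228 58.8
```

View pics/side1.png

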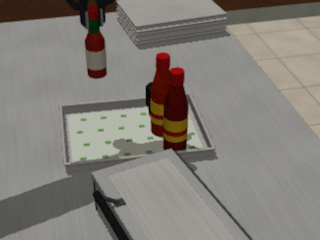

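The bottle hangs upright in the grip over the clear half of the tray. Lowering it now.

```bash
python3 shift.py '[[0,0,0,0,0,0.015,0.01],[0,0,0,0,0,0.035,0.01],[0,0,0,0,0,0.06,0.01],[0,0,0,0,0,0.085,0.01],[0,0,0,0,0,0.11,0.01],[0,0,0,0,0,0.13,0.01],[0,0,0,0,0,0.145,0.01],[0,0,0,0,0,0.155,0.01],[0,0,0,0,0,0.16,0.01],[0,0,0,0,0,0.16,0.01]]';  python3 shift.py '[[0,0,0,0,0,0.003,0.01],[0,0,0,0,0,0.006,0.01],[0,0,0,0,0,0.006,0.01]]'; python3 shift.py '[[0,0,0,0,0,0.002,0.01],[0,0,0,0,0,0.003,0.01],[0,0,0,0,0,0.003,0.01]]'
```

```text
time_s: 6.3
tool_pos: [0.4815, 0.2049, 0.1368]
ee_rot: [0.627, 0.779, -0.001, -0.001]
wrist_force: [-0.3, 0.2, -2.4]
gripper_width: 0.0228
gripper_force: 58.8
time_s: 6.55
tool_pos: [0.4823, 0.2055, 0.1324]
ee_rot: [0.627, 0.779, 0.0, 0.0]
wrist_force: [-0.5, 0.4, -2.6]
gripper_width: 0.0221
gripper_force: 58.8
time_s: 6.8
tool_pos: [0.4819, 0.2054, 0.1288]
ee_rot: [0.627, 0.779, 0.0, 0.0]
wrist_force: [0.1, -0.4, -1.8]
gripper_width: 0.0227
gripper_force: 58.8
```

```bash
python3 shift.py '[[0,0,0,0,0,0.001,0.01],[0,0,0,0,0,0.001,0.01],[0,0,0,0,0,0.001,0.01]]';  python3 shift.py '[[0,0,0,0,0,0.001,0.01],[0,0,0,0,0,0.001,0.01],[0,0,0,0,0,0.001,0.01]]'
```

```text
time_s: 7.05
tool_pos: [0.4822, 0.2055, 0.1287]
ee_rot: [0.627, 0.779, 0.0, 0.0]
wrist_force: [-2.1, -0.4, 3.3]
gripper_width: 0.0227
gripper_force: 59.3
time_s: 7.3
tool_pos: [0.4825, 0.2056, 0.1286]
ee_rot: [0.627, 0.779, 0.0, 0.0]
wrist_force: [-3.4, 0.1, 8.0]
gripper_width: 0.0228
gripper_force: 59.8
```

It's on the tray floor. I'll ease off slightly, open gently and check before rising.

```bash
python3 shift.py '[[0,0,0,0,0,-0.001,0.01],[0,0,0,0,0,-0.001,0.01],[0,0,0,0,0,-0.001,0.024],[0,0,0,0,0,-0.001,0.028],[0,0,0,0,0,-0.001,0.034],[0,0,0,0,0,-0.001,0.042],[0,0,0,0,0,-0.001,0.05],[0,0,0,0,0,-0.001,0.06]]'; python3 shift.py '[[0,0,0,0,0,-0.005,0.06],[0,0,0,0,0,-0.015,0.06],[0,0,0,0,0,-0.035,0.06],[0,0,0,0,0,-0.06,0.06],[0,0,0,0,0,-0.09,0.06],[0,0,0,0,0,-0.12,0.06],[0,0,0,0,0,-0.145,0.06],[0,0,0,0,0,-0.16,0.06],[0,0,0,0,0,-0.16,0.06]]'
python3 - <<'E'
from h import *
go(.4415,-.215,.25)
cv2.imwrite('pics/side2.png',arm.capture('side')[90:330,180:500]);cv2.imwrite('pics/top2.png',arm.capture('top'))
E
```

```text
time_s: 7.97
tool_pos: [0.4818, 0.2054, 0.1275]
ee_rot: [0.627, 0.779, -0.0, -0.0]
wrist_force: [-0.1, 0.4, -0.0]
gripper_width: 0.0595
gripper_force: 0.0
time_s: 8.72
tool_pos: [0.4839, 0.206, 0.2942]
ee_rot: [0.627, 0.779, 0.004, 0.003]
wrist_force: [-1.1, -0.2, 0.8]
gripper_width: 0.0598
gripper_force: 0.0
t 8.72 rot [ 0.0099 -0.0005 -0.0021] d [-0.4021 -0.1321  0.0427] rows 10.2 F [-1.1 -0.2  0.8] w 0.0598 0.0
```

View pics/side2.png

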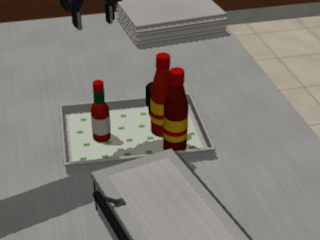

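The bottle stands upright on the tray and the stock is untouched. Next, to the handle.

```bash
python3 shift.py '[[0,0,0,-0.02,-0.006,0,0.06],[0,0,0,-0.055,-0.018,0,0.06],[0,0,0,-0.09,-0.03,0,0.06],[0,0,0,-0.125,-0.042,0,0.06],[0,0,0,-0.16,-0.054,0,0.06],[0,0,0,-0.195,-0.065,0,0.06],[0,0,0,-0.23,-0.077,0,0.06],[0,0,0,-0.265,-0.088,0,0.06],[0,0,0,-0.3,-0.1,0,0.06],[0,0,0,-0.335,-0.11,0.01,0.06]]'; python3 shift.py '[[0,0,0,-0.03,-0.01,0.01,0.06],[0,0,0,-0.05,-0.016,0.02,0.06],[0,0,0,-0.062,-0.02,0.03,0.06],[0,0,0,-0.067,-0.021,0.035,0.06],[0,0,0,-0.067,-0.021,0.035,0.06],[0,0,0,-0.067,-0.021,0.035,0.06]]'
python3 - <<'E'
from h import *
go(.4415,-.215,.138)
cv2.imwrite('pics/w3.png',arm.capture('wrist'))
E
```

```text
time_s: 9.65
tool_pos: [0.4457, -0.1472, 0.2777]
ee_rot: [0.627, 0.779, 0.0, 0.0]
wrist_force: [1.3, -0.4, -0.0]
gripper_width: 0.0601
gripper_force: 0.0
time_s: 10.15
tool_pos: [0.44, -0.2143, 0.2419]
ee_rot: [0.627, 0.779, 0.0, -0.001]
wrist_force: [0.8, -0.0, 0.7]
gripper_width: 0.0598
gripper_force: 0.0
t 10.15 rot [-0.001  -0.0019 -0.0015] d [-0.0012  0.0014  0.1039] rows 2.5 F [ 0.8 -0.   0.7] w 0.0598 0.0
```

View pics/w3.png

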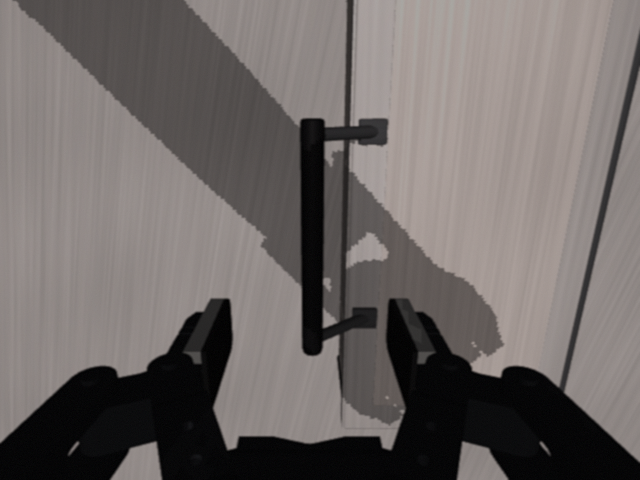

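The bar runs vertically at column 312 from row 120 to row 353, aligned with the tool.

Run:
```python
from h import *
s=arm.sense();P=[wz(p,.14,s) for p in((312,120),(312,353))];c=np.mean(P,0);d=P[0]-P[1]
print(P,c,np.linalg.norm(d),np.rad2deg(np.arctan2(d[1],d[0])))
go(c[0],c[1],.138)
```

```text
[array([ 0.42594546, -0.14522613,  0.14      ]), array([ 0.45851969, -0.29187852,  0.14      ])] [ 0.44223258 -0.21855233  0.14      ] 0.15022650636978818 102.52315083354694
t 10.2 rot [ 0.     -0.0007 -0.0009] d [-0.0046  0.0009  0.1047] rows 2.5 F [ 0.4 -0.5  0.3] w 0.0599 0.0
```

```bash
python3 shift.py '[[0,0,0,-0.002,0.001,0.02,0.06],[0,0,0,-0.0045,0.001,0.04,0.055],[0,0,0,-0.0045,0.001,0.06,0.05],[0,0,0,-0.0045,0.001,0.08,0.05],[0,0,0,-0.0045,0.001,0.09,0.05],[0,0,0,-0.0045,0.001,0.098,0.05],[0,0,0,-0.0045,0.001,0.102,0.05],[0,0,0,-0.0045,0.001,0.102,0.05],[0,0,0,-0.0045,0.001,0.102,0.05]]'; python3 shift.py '[[0,0,0,0,0,0,0.035],[0,0,0,0,0,0,0.025],[0,0,0,0,0,0,0.018],[0,0,0,0,0,0,0.01],[0,0,0,0,0,0,0.005],[0,0,0,0,0,0,0.005],[0,0,0,0,0,0,0.005],[0,0,0,0,0,0,0.005]]'; python3 -c "
from h import *
go(.4422,-.2185,.138)"
```

```text
time_s: 10.95
tool_pos: [0.4427, -0.2197, 0.1419]
ee_rot: [0.627, 0.779, 0.0, 0.001]
wrist_force: [0.6, -0.1, -0.0]
gripper_width: 0.05
gripper_force: 0.0
time_s: 11.62
tool_pos: [0.4428, -0.2197, 0.1413]
ee_rot: [0.627, 0.779, 0.0, 0.001]
wrist_force: [5.3, 0.3, 0.4]
gripper_width: 0.0119
gripper_force: 58.5
t 11.62 rot [ 0.0018  0.001  -0.0022] d [ 0.0013 -0.0003  0.0033] rows 0.1 F [5.3 0.3 0.4] w 0.0119 58.5
```

Grip is secure but a little high on the bar, so I'll regrip 4 mm lower and then start the lift.

```bash
python3 shift.py '[[0,0,0,0.001,0,0,0.025],[0,0,0,0.001,0,0.002,0.03],[0,0,0,0.001,0,0.004,0.03],[0,0,0,0.001,0,0.004,0.03],[0,0,0,0.001,0,0.004,0.02],[0,0,0,0.001,0,0.004,0.01],[0,0,0,0.001,0,0.004,0.005],[0,0,0,0.001,0,0.004,0.005],[0,0,0,0.001,0,0.004,0.005]]'; python3 shift.py '[[0,0,0,0,0.001,-0.004,0.005],[0,0,0,0,0.002,-0.009,0.005],[0,0,0,0,0.0039,-0.0167,0.005],[0,0,0,0,0.0064,-0.025,0.005],[0,0,0,0,0.0092,-0.033,0.005],[0,0,0,0,0.0092,-0.033,0.005]]'; python3 -c "
from h import *
go(.4422,-.2185,.138);print(arm.sense()['torque'])"
```

```text
time_s: 12.37
tool_pos: [0.4426, -0.2181, 0.1368]
ee_rot: [0.627, 0.779, 0.001, 0.0]
wrist_force: [5.3, 2.4, -1.9]
gripper_width: 0.0121
gripper_force: 58.4
time_s: 12.87
tool_pos: [0.451, -0.2162, 0.1701]
ee_rot: [0.627, 0.779, 0.0, -0.0]
wrist_force: [2.0, 1.4, -4.2]
gripper_width: 0.0116
gripper_force: 58.5
t 12.87 rot [-0.0002 -0.0007 -0.0017] d [-0.0004 -0.0091  0.0321] rows 0.8 F [ 2.   1.4 -4.2] w 0.0116 58.5
[ 0.13323117 -0.16188874  0.04610871]
```

```bash
python3 shift.py '[[0,0,0,0,0.0033,-0.0078,0.005],[0,0,0,0,0.0067,-0.0157,0.005],[0,0,0,0,0.0106,-0.0233,0.005],[0,0,0,0,0.0147,-0.0308,0.005],[0,0,0,0,0.0193,-0.038,0.005],[0,0,0,0,0.0241,-0.0452,0.005],[0,0,0,0,0.0293,-0.052,0.005],[0,0,0,0,0.0347,-0.0587,0.005],[0,0,0,0,0.0347,-0.0587,0.005]]'; python3 -c "
from h import *
go(.442+.976*.0439,-.2185+.216*.0439,.137+.0917);print(arm.sense()['torque'])"
```

```text
time_s: 13.62
tool_pos: [0.4843, -0.2089, 0.2314]
ee_rot: [0.627, 0.779, -0.001, -0.001]
wrist_force: [-9.4, 1.3, 3.4]
gripper_width: 0.0119
gripper_force: 59.0
t 13.62 rot [-0.0031 -0.001  -0.0019] d [-0.0003  0.0005  0.0027] rows 0.1 F [-9.4  1.3  3.4] w 0.0119 59.0
[0.2945759  1.91632389 0.00247824]
```

```bash
python3 shift.py '[[0,0,0,0,0.0045,-0.0063,0.005],[0,0,0,0,0.01,-0.0125,0.005],[0,0,0,0,0.016,-0.0183,0.005],[0,0,0,0,0.0225,-0.024,0.005],[0,0,0,0,0.029,-0.0293,0.005],[0,0,0,0,0.036,-0.0345,0.005],[0,0,0,0,0.043,-0.039,0.005],[0,0,0,0,0.0505,-0.0435,0.005],[0,0,0,0,0.0505,-0.0435,0.005]]'; python3 -c "
from h import *
go(.442+.976*.0965,-.2185+.216*.0965,.137+.135);print(arm.sense()['torque'])"
```

```text
time_s: 14.37
tool_pos: [0.5341, -0.1978, 0.2767]
ee_rot: [0.627, 0.779, -0.001, -0.0]
wrist_force: [-12.2, 2.8, 8.9]
gripper_width: 0.0114
gripper_force: 60.0
t 14.37 rot [-0.0015 -0.0001 -0.0016] d [-0.0003  0.0021  0.0047] rows 0.1 F [-12.2   2.8   8.9] w 0.0114 60.0
[ 0.34201309  2.42404026 -0.03040995]
```

```bash
python3 shift.py '[[0,0,0,0,0.007,-0.0045,0.005],[0,0,0,0,0.0145,-0.0085,0.005],[0,0,0,0,0.022,-0.0125,0.005],[0,0,0,0,0.0305,-0.016,0.005],[0,0,0,0,0.0305,-0.016,0.005],[0,0,0,0,0.0305,-0.016,0.005]]'
python3 - <<'E'
from h import *
go(.442+.976*.1277,-.2185+.216*.1277,.137+.1491);print(arm.sense()['torque'])
s=cv2.resize(arm.capture('side')[80:480,180:520],None,fx=1.7,fy=1.45);cv2.imwrite('pics/side3.png',s)
cv2.imwrite('pics/w4.png',arm.capture('wrist'));cv2.imwrite('pics/top4.png',arm.capture('top'));cv2.imwrite('pics/side4.png',arm.capture('side'))
E
```

```text
time_s: 14.87
tool_pos: [0.564, -0.1912, 0.2926]
ee_rot: [0.627, 0.779, 0.0, 0.0]
wrist_force: [-8.8, 2.2, 8.4]
gripper_width: 0.0114
gripper_force: 60.3
t 14.87 rot [ 0.0003  0.0002 -0.0016] d [-0.0003  0.0026  0.0065] rows 0.2 F [-8.8  2.2  8.4] w 0.0114 60.3
[ 0.39882179  1.77274764 -0.00634555]
```

View pics/side3.png

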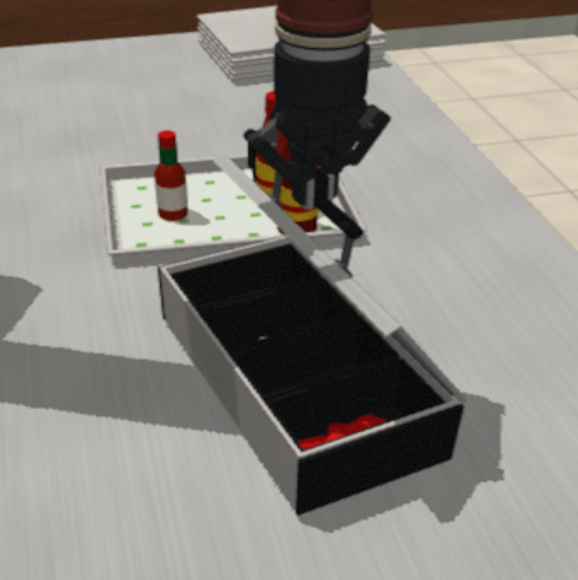

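The lid is open and held by the handle, and the bottle is still upright on the tray. I'll check the angle from the lid's corners and where the bar sits in the fingers.

Run:
```python
from h import *
th=np.deg2rad(12.5);ex=np.array([np.cos(th),np.sin(th),0]);ey=np.array([-np.sin(th),np.cos(th),0]);ez=np.array([0,0,1.])
H=np.array([.6304,-.1767,.104])
def L(x,y,z,f):
    c,s=np.cos(f),np.sin(f);return H+ex*(x*c+z*s)+ey*y+ez*(-x*s+z*c)
for a in (52,56,60,64,68):
    f=np.deg2rad(a)
    print(a,'side corners',[np.round(proj('side',L(-.168,y,.003,f)),1) for y in(-.169,.169)],'bar ends',[np.round(proj('side',L(-.193,y,.036,f)),1) for y in(-.075,)],'top',[np.round(proj('top',L(-.168,y,.003,f))) for y in(-.169,.169)],'topbar',[np.round(proj('top',L(-.193,y,.036,f))) for y in(-.075,.075)])
a=cv2.imread('pics/side4.png')[150:330,280:440];b=cv2.imread('pics/w4.png')
a=cv2.resize(a,(480,540),interpolation=cv2.INTER_CUBIC);b=b[:,100:540]
cv2.imwrite('pics/c4.png',np.hstack([a,cv2.resize(b,(320,349)) if 0 else np.vstack([cv2.resize(b,(316,345)),np.zeros((195,316,3),np.uint8)])]))
```

```text
52 side corners [array([402.2, 317.9]), array([301.4, 195.3])] bar ends [array([375.6, 252.4])] top [array([534., 236.]), array([322., 278.])] topbar [array([483., 236.]), array([385., 255.])]
56 side corners [array([408.8, 312. ]), array([306.3, 190.8])] bar ends [array([383.5, 246.8])] top [array([535., 229.]), array([321., 271.])] topbar [array([482., 227.]), array([383., 246.])]
60 side corners [array([415.7, 306.4]), array([311.4, 186.6])] bar ends [array([391.6, 241.5])] top [array([534., 222.]), array([320., 264.])] topbar [array([481., 218.]), array([382., 237.])]
64 side corners [array([422.8, 301.1]), array([316.7, 182.6])] bar ends [array([399.8, 236.8])] top [array([534., 215.]), array([319., 257.])] topbar [array([480., 209.]), array([380., 228.])]
68 side corners [array([430.1, 296.1]), array([322.3, 179. ])] bar ends [array([408. , 232.6])] top [array([533., 207.]), array([317., 249.])] topbar [array([478., 200.]), array([379., 219.])]
```

View pics/c4.png

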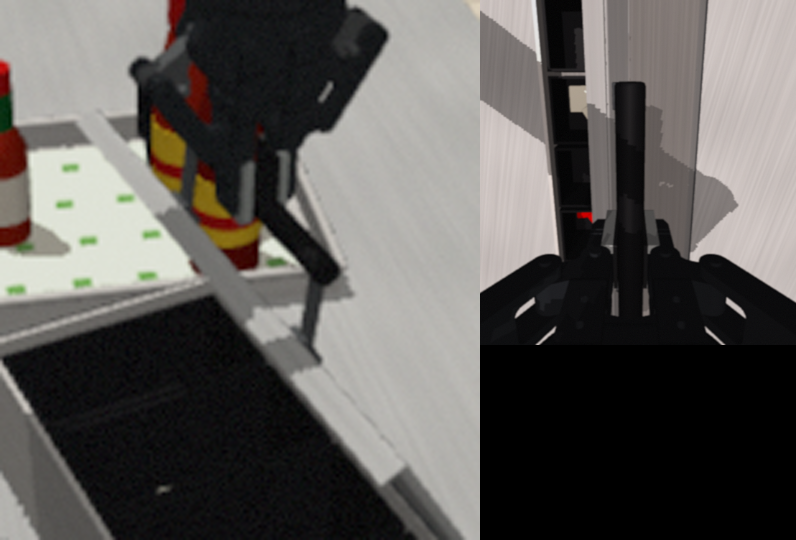

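Corner (416,306) and bar end (391,242) both match 60°. I'll hold for over a second to confirm it's stable.

```bash
for i in 1 2; do python3 shift.py '[[0,0,0,0,0,0,0.005],[0,0,0,0,0,0,0.005],[0,0,0,0,0,0,0.005],[0,0,0,0,0,0,0.005],[0,0,0,0,0,0,0.005],[0,0,0,0,0,0,0.005],[0,0,0,0,0,0,0.005],[0,0,0,0,0,0,0.005]]'; done
python3 - <<'E'
from h import *
im=arm.capture('side');d=cv2.absdiff(im,cv2.imread('pics/side4.png')).max(2)[100:350,200:450]
print('changed px',(d>40).sum())
E
```

```text
time_s: 15.73
tool_pos: [0.5637, -0.1913, 0.2925]
ee_rot: [0.627, 0.779, 0.0, 0.0]
wrist_force: [-8.4, 2.8, 8.0]
gripper_width: 0.0117
gripper_force: 60.2
time_s: 16.4
tool_pos: [0.5637, -0.1913, 0.2925]
ee_rot: [0.627, 0.779, 0.0, 0.0]
wrist_force: [-7.7, 4.1, 6.9]
gripper_width: 0.0114
gripper_force: 60.2
changed px 0
```

Stable: the pose, grip and picture are unchanged. Handing in.

```bash
python3 -c "
from rig import arm
print(arm.job_done())"
```

```text
the job is handed in; nothing more can be done
None
```

The sauce bottle is standing upright on the tray with the other stock untouched, and I handed the job in at about 16.5 s with the arm still holding the lid by its handle at about 60°; no verdict came back.

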